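# Clamp a flat bar in a screw clamp

### The arm

A 6-joint arm with a two-finger parallel gripper is mounted at the origin on a cart in front of the work surface, level with it; the furniture and walls round the work are solid. World frame = base frame: x ahead of the robot, y to its left, z up, the work surface at z = 0. Lengths are in m, angles in rad, forces in N, time in s.
With the tool pointing down it reaches from about 0.3 to 0.875 m from the base axis. Payload 6.4 kg.
Tool frame: the origin (TCP) lies midway between the tips of the shut fingers; the grasp point (between the pads) lies 19 mm behind it; z points along the fingers, y is the direction in which the jaws open and shut (so a half turn about z gives the same grasp; the last joint's range is limited). The gripper opens to 85 mm and grips with 20 to 120 N. Pads are 22 mm wide; open, the fingers measure 114 mm over their backs; the gripper's body (76 mm by 85 mm) begins 54 mm behind the grasp point. The pads swing forward as they close: fully open they stand 13 mm farther back than shut.
Start: joints at [-1.492, 0.181, 1.607, -0, 1.354, -0.206], TCP at [0.162, -0.552, 0.231] pointing down, gripper open.
Joint ranges: [-2.99, 2.99], [-0.89, 2.07], [0.3, 2.58], [-1.14, 4.28], [0, 2.63], [-3.12, 3.12]. Speed limits (rad/s): [2.57, 2.57, 3.01, 3.14, 3.14, 3.14].

### API

Orientations are given as a unit quaternion [w, x, y, z].
In Python, from bench import get_obs, camera, hand_in gives the robot as it stands.
- The arm moves only by the tool drive_tool, never from a script. Its argument "deltas" is a list of rows, each a list of 2 entries, a list of its own where there are three numbers: the shift along the world's x, y, z in m, then the turn about the world's z in rad. A call has 1 to 10 rows; each row shifts and turns the pose as measured when the row begins; what a row does not reach is not made up. A row lasts 1/10 s, in which the tool goes at most 50 mm and 8.59 degrees, less where a joint would pass 70% of its speed; a pose out of reach is approached as far as the arm can. A call is refused whole if a number of a shift passes 0.05 or a number of a turn 0.15, either way. A call with a gripper value outside its range is refused whole. "gripper" is the opening, from 0 (shut) to 1 (fully open), set as the call begins (left out, the last holds). The fingers move at their own pace and stop on an object; the grip force is fixed at half the most. Time passes only in rows, so rows that do not move let the fingers close. It gives the time, the measured TCP pose, the force and the opening at its end, in the units of the state.
- get_obs(): the state, without advancing time (a new reading comes with each control period).
- camera(name): name is "side" or "top" or "wrist"; returns a dict with "frame" (384x512x3 uint8, red, green, blue), "fx", "fy", "cx", "cy" (pixels), "eye" and "attitude" of the camera in the world. Camera axes: x right, y down, z forward; pixel columns grow to the right and rows downward; lengths in m; the calibration is good to about 2 mm. A picture is of the moment at which its call begins. There is no depth.
- hand_in(): hands the job in, once; it reports no verdict.
The state is a dict: "time_s": time; "q": joint angles; "dq": joint speeds; "joint_efforts": joint torques, N m; "eef_pos": TCP position; "eef_rot": TCP orientation; "wrist_force": force on the tool from outside, world axes, zero at the start; "torque": the same for the moment, N m; "opening": opening from 0.0 (shut) to 1.0 (fully open).
Only numpy, scipy, OpenCV 4.12 (cv2) and the standard library are available. Lean on these libraries where they do the work, as an engineer would, in place of code of your own. Each camera call takes 0.05 s, during which the arm holds its last target.

### The job

Slide the steel flat bar along the clamp's channel until it is fully home against the stop, and only then turn the crank clockwise until the pad meets the bar and is snug on it: firm by feel, so that the crank turns about half as hard again as it did running free, and not cranked down hard. Then let go, and leave the other things on the bench alone.

Things in the scene. Friction and masses are not known exactly. Their poses are not given: they have to be found in the camera images.
- clamp: Screw clamp bolted to the bench: steel base plate 178 x 84 x 18 mm, grey C-frame at its far end. Origin on the bench under the screw's upright axis; x along the channel, away from the robot, z up. Base from x = -100 to +78 mm. Channel floor 18 mm up, between rails 8 mm high, 27 mm apart; stop face at x = +35 mm. The frame's arm, 34 mm wide, spans x = -19 to +75 mm, 49 to 73 mm above the bench.
- crank_hub (a point): Centre of the top of the crank's hub, on the screw's axis, 88 mm above the bench. Turning clockwise seen from above drives the clamp's pad (round steel, 24 mm across, on stiff disc springs, under the arm) down 2 mm per radian; the crank stays at its height. The screw is self-locking. The pad starts 2 to 10.5 mm above the bar's top, not measured; the crank has no end stop in the first turn.
- knob_centre (a point): Centre of the crank's upright black knob, a freely spinning cylinder 20 mm across, 40 mm high, 108 mm above the bench. It circles the screw's axis at a radius of 45 mm; the crank arm's top is 23 mm below it. Turning free takes 6.7 N along its path while moving (at a standstill it eases to about half); once the pad bears, this grows 4 N per radian. Snug is 3 N (1.5 to 4.5) above free.
- flat_bar: Loose steel flat bar 150 x 24 x 10 mm with two drilled holes, about 0.28 kg, lying in the clamp's channel. Origin at the centre of its underside, x along its length, away from the robot. At the start it is 20 to 40 mm short of the stop; fully home its origin is at x = -40 mm in the clamp's frame.
- bar_front (a point): Centre of the flat bar's near end face (24 mm wide, 10 mm high, 23 mm above the bench), which sticks out of the channel towards the robot: push here. Fully home it is at x = -115 mm in the clamp's frame, 15 mm in front of the base plate.
- loupe: Bystander: black eye loupe, 33 mm across, 30 mm high. Origin under its centre.
- parts_tin: Bystander: round lidded tin, 53 mm across, 22 mm high. Origin under its centre.
- tweezers: Bystander: steel tweezers 116 mm long, lying flat. Origin under their centre.

How it is judged:
On the way, in this order (a step that is already met when the one before it is completed fails the run):
1. the bar is fully home against the stop (within 2 mm) while the pad is still clear of it (x of bar_front in the frame of clamp above -0.117 m and contact force between clamp_pad_c0 and flat_bar below 0.5 N), for 0.2 s.
2. the pad bears snugly on the bar with 30 to 110 N (contact force between clamp_pad_c0 and flat_bar between 30 and 110 N), for 0.2 s.
At the end, for the whole second after the job is handed in: The bar is home within 2 mm of the stop and at rest, and the pad bears on it with 30 to 110 N (all of step 2 and x of bar_front in the frame of clamp above -0.117 m and linear speed of flat_bar below 0.01 m/s); the robot touches nothing.
It fails at once if the clamp is overtightened: more than 150 N on the bar (contact force between clamp_pad_c0 and flat_bar above 150 N).
It fails at once if a bystander is shifted by more than 20 mm (distance of any of loupe, parts_tin, tweezers from where it was at the start of the episode above 0.02 m).
It also fails if it takes over 59 s, if anything falls off the work surface, if the arm or the gripper's body presses on something with over 40 N, if the wrist force passes 120 N, or if a joint passes its speed limit or range.

## Working session

There is one attempt and no reset: what is moved stays moved. The work goes in short steps, Python scripts to look and compute and a tool call to move; the robot and the scene stay as the last step left them, time stands still between calls to the robot, and variables do not carry over. Pictures are saved under pics/ and viewed, and the job is handed in when it is done.

Besides the shell and the picture viewer there is one more tool, called after "Emit:" by a JSON object that holds its "method" and its "body". drive_tool: Moves the arm, as the interface text tells. Its arguments: {"type":"object","properties":{"deltas":{"type":"array","items":{"type":"array"}},"gripper":{"type":"number"}},"required":["deltas"]}

```bash
mkdir -p pics; ls; python3 - <<'E'
from bench import get_obs,camera
import cv2,json
o=get_obs(); print(o)
for n in ["side","top","wrist"]:
    c=camera(n); cv2.imwrite(f"pics/{n}0.png",c["frame"][:,:,::-1]); print(n,{k:c[k] for k in c if k!="frame"})
E
```

```text
pics
{'time_s': 0.0, 'q': array([-1.49228323e+00,  1.81528710e-01,  1.60803730e+00, -1.54848044e-05,
        1.35380744e+00, -2.06293917e-01]), 'dq': array([ 0.00133475, -0.00148148,  0.00085086, -0.0005803 ,  0.00012145,
        0.00041934]), 'joint_efforts': array([ 2.71974869e-06, -4.44868898e+01, -3.51337373e+01, -4.50720881e-04,
        9.00714513e-03,  1.71938274e-05]), 'eef_pos': array([ 0.16152882, -0.55125193,  0.23037694]), 'eef_rot': array([-8.89063580e-04,  9.89877114e-01,  1.41924299e-01,  4.93052423e-05]), 'wrist_force': array([-0.37182563,  0.38582735, -0.17763643]), 'torque': array([ 0.01822509,  0.03447087, -0.02625224]), 'opening': 1.0005623005270978}
side {'fx': 462.9628483105118, 'fy': 462.9628483105118, 'cx': 245.9793651291223, 'cy': 193.47401393791657, 'eye': array([0.26862952, 0.67386554, 0.60711996]), 'attitude': array([ 0.078042  , -0.17509583,  0.88041029, -0.43373796])}
top {'fx': 391.5891305662086, 'fy': 391.5891305662086, 'cx': 254.86229801697107, 'cy': 190.55644546372315, 'eye': array([0.33497435, 0.02478192, 0.91408557]), 'attitude': array([-0.09011748,  0.74407432, -0.65701082,  0.0810496 ])}
wrist {'fx': 292.03760973113197, 'fy': 292.03760973113197, 'cx': 259.1257598273287, 'cy': 186.59977571347892, 'eye': array([ 0.23401348, -0.5302174 ,  0.37249115]), 'attitude': array([ 0.11927466,  0.79103556, -0.59321536, -0.09017664])}
```

View pics/side0.png

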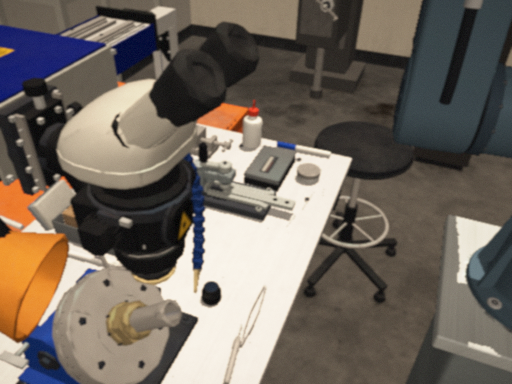

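View pics/top0.png

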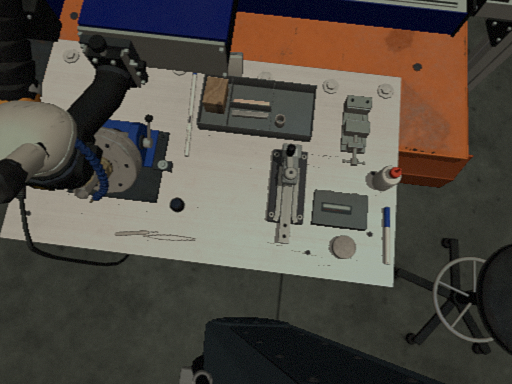

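```bash
cat > h.py <<'E'
import numpy as np,cv2
from scipy.spatial.transform import Rotation as R
def rot(q): return R.from_quat([q[1],q[2],q[3],q[0]])
def px2w(c,u,v,z):
    d=rot(c["attitude"]).apply([(u-c["cx"])/c["fx"],(v-c["cy"])/c["fy"],1]); e=np.array(c["eye"])
    return e+d*(z-e[2])/d[2]
def w2px(c,p):
    p=rot(c["attitude"]).inv().apply(np.array(p)-c["eye"]); p=np.atleast_2d(p)
    return np.c_[c["fx"]*p[:,0]/p[:,2]+c["cx"],c["fy"]*p[:,1]/p[:,2]+c["cy"]]
def crop(c,x0,y0,w,h,s,name):
    im=c["frame"][y0:y0+h,x0:x0+w,::-1]; cv2.imwrite(name,cv2.resize(im,None,fx=s,fy=s,interpolation=cv2.INTER_CUBIC))
E
python3 - <<'E'
from h import *; from bench import *
c=camera("top"); crop(c,240,130,120,120,5,"pics/t1.png")
print(px2w(c,255,190,0),px2w(c,282,243,.023),px2w(c,291,150,.128),px2w(c,290,173,.088),px2w(c,177,204,0.03))
c=camera("side"); crop(c,180,120,130,110,5,"pics/s1.png")
E
```

```text
[0.56149189 0.05062286 0.        ] [ 0.44037822 -0.02613309  0.023     ] [ 0.62611375 -0.01803299  0.128     ] [ 0.58745291 -0.02345643  0.088     ] [0.49873642 0.22409809 0.03      ]
```

View pics/t1.png

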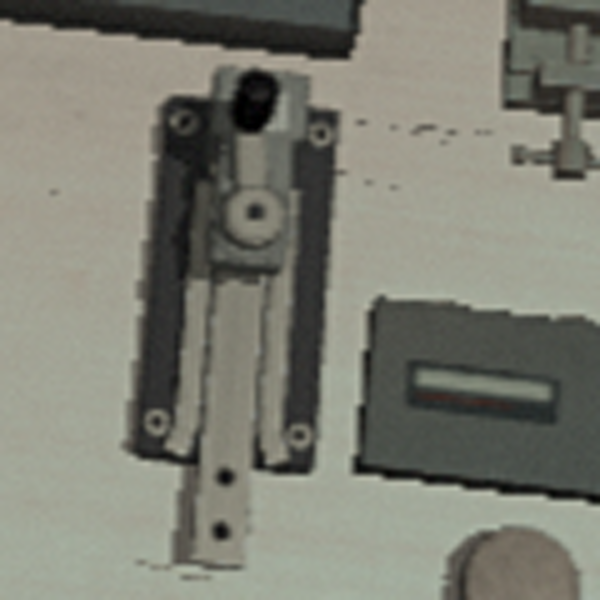

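View pics/s1.png

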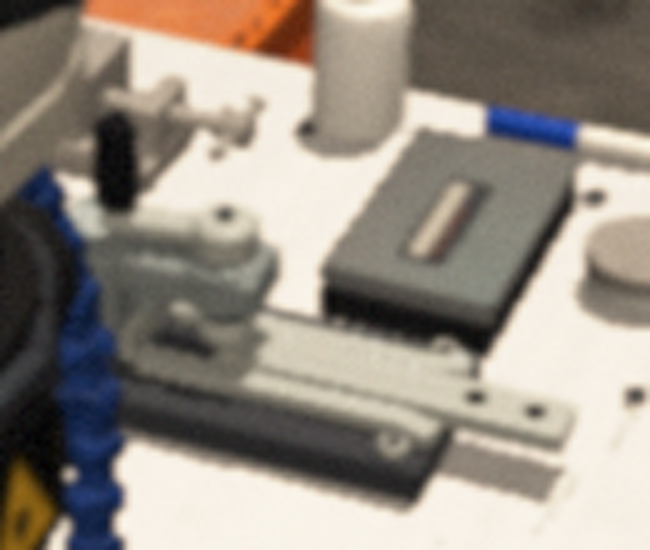

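```bash
python3 - <<'E'
from h import *; from bench import *
from scipy.optimize import least_squares
c=camera("top")
P=lambda a,b:(240+a/5,130+b/5)
M=[((-.1,.042,.018),P(134,453)),((-.1,-.042,.018),P(313,471)),((.078,-.042,.018),P(338,110)),((.078,.042,.018),P(165,97)),((0,0,.088),P(254,212))]
L=np.array([m[0] for m in M]);U=np.array([m[1] for m in M])
def T(p,L): 
    L=np.atleast_2d(L); cs,s=np.cos(p[2]),np.sin(p[2]); return np.c_[p[0]+cs*L[:,0]-s*L[:,1],p[1]+s*L[:,0]+cs*L[:,1],L[:,2]]
r=least_squares(lambda p:(w2px(c,T(p,L))-U).ravel(),[.58,-.02,0]); p=r.x
print("clamp",p,r.fun.reshape(-1,2).round(2))
def loc(w): 
    d=np.array(w[:2])-p[:2]; cs,s=np.cos(p[2]),np.sin(p[2]); return np.array([cs*d[0]+s*d[1],-s*d[0]+cs*d[1]])*1000
for n,uv,z in [("barL",(193,561),.028),("barR",(243,567),.028),("knobtop",(262,85),.128),("hub",(254,212),.088),("hole1",(221,531),.028)]:
    w=px2w(c,*P(*uv),z); print(n,w,loc(w))
s=camera("side")
for n,l in [("hub",(0,0,.088)),("nl",(-.1,.042,.018)),("nr",(-.1,-.042,.018)),("fl",(.078,.042,.018))]:
    q=w2px(s,T(p,l))[0]; print(n,q,(q-[180,120])*5)
# hole & bar in side
for n,uv,z in [("barR",(575,405),.028),("barL",(553,440),.028),("knobtop",(115,118),.128)]:
    w=px2w(s,180+uv[0]/5,120+uv[1]/5,z); print(n,w,loc(w))
E
```

```text
clamp [ 0.58822887 -0.02475313  0.02899116] [[-0.18  0.39]
 [ 0.26  0.21]
 [ 0.07 -0.25]
 [ 0.05 -0.79]
 [-0.18  0.33]]
barL [ 0.44062749 -0.01803609  0.028     ] [-147.34464354   10.99275819]
barR [ 0.44073535 -0.04072271  0.028     ] [-147.89445481  -11.68745693]
knobtop [ 0.63319937 -0.02030381  0.128     ] [45.08057956  3.14388702]
hub [ 0.5890393  -0.02506214  0.088     ] [ 0.80112988 -0.33236967]
hole1 [ 0.45568438 -0.02915144  0.028     ] [-132.61628908   -0.55438321]
hub [225.47870723 163.84356952] [227.39353615 219.21784759]
nl [264.86953733 215.13461763] [424.34768665 475.67308815]
nr [277.62124161 190.96171688] [488.10620805 354.80858441]
fl [183.22826271 194.74540704] [ 16.14131357 373.7270352 ]
barR [ 0.44276439 -0.03931002  0.028     ] [-145.8253125   -10.33417979]
barL [ 0.44415936 -0.01470695  0.028     ] [-143.7177584    14.21812197]
knobtop [ 0.6329434  -0.01808243  0.128     ] [44.88910844  5.37175862]
```

Emit:
{"method": "drive_tool", "body": {"deltas": [[[0.02,0.044,0],-0.026],[[0.02,0.044,0],-0.026],[[0.02,0.044,0],-0.026],[[0.02,0.044,0],-0.026],[[0.02,0.044,0],-0.026],[[0.02,0.044,0],-0.026],[[0.02,0.044,0],-0.026],[[0.02,0.044,0],-0.026],[[0.02,0.044,0],-0.026],[[0.02,0.044,0],-0.026]], "gripper": 0}}

```text
time_s: 1.35
eef_pos: [0.3624, -0.1008, 0.2307]
eef_rot: [0.002, 1.0, 0.001, 0.002]
wrist_force: [1.4, -0.7, 0.2]
opening: 0.0
```

Emit:
{"method": "drive_tool", "body": {"deltas": [[[0.02,0.035,-0.02],0.013],[[0.02,0.035,-0.02],0.013],[[0,0,-0.04],0],[[0,0,-0.04],0],[[0,0,-0.03],0],[[0,0,0],0]]}}

```text
time_s: 1.95
eef_pos: [0.4069, -0.0203, 0.0801]
eef_rot: [0.004, 1.0, 0.021, 0.008]
wrist_force: [-1.1, -0.7, -0.7]
opening: 0.004
```

```bash
python3 - <<'E'
from h import *; from bench import *
c=camera("top"); crop(c,220,150,150,110,5,"pics/t2.png")
o=get_obs();print(o["eef_pos"],o["eef_rot"],o["wrist_force"])
s=camera("side"); crop(s,180,120,160,120,5,"pics/s2.png")
E
```

```text
[ 0.40833535 -0.02084842  0.08202307] [0.00408208 0.99972605 0.0208884  0.00973855] [-0.14008952  0.25604304  0.07689649]
```

View pics/s2.png

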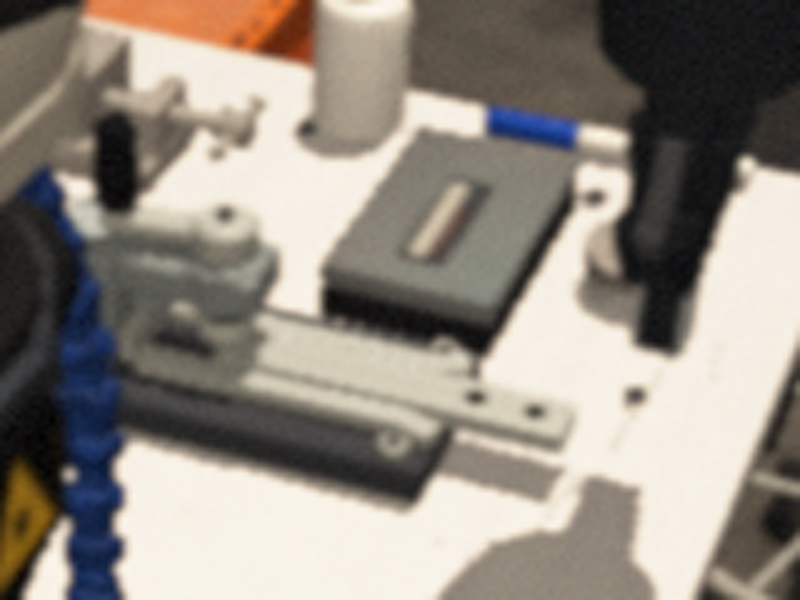

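View pics/t2.png

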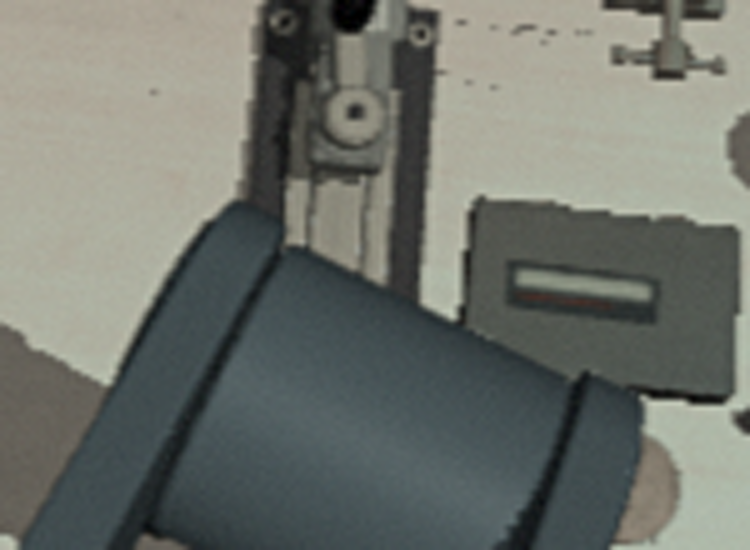

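Emit:
{"method": "drive_tool", "body": {"deltas": [[[0,-0.004,-0.03],-0.006],[[0,-0.004,-0.025],-0.006],[[0,0,-0.009],0],[[0,0,0],0]]}}

```text
time_s: 2.45
eef_pos: [0.4184, -0.0336, 0.027]
eef_rot: [0.008, 1.0, 0.014, 0.02]
wrist_force: [0.8, -0.1, 0.2]
opening: -0.003
```

Emit:
{"method": "drive_tool", "body": {"deltas": [[[-0.004,0.003,-0.005],0],[[0,0,-0.004],0],[[0,0,0],0]]}}

```text
time_s: 2.75
eef_pos: [0.4172, -0.0314, 0.0212]
eef_rot: [0.009, 1.0, 0.014, 0.023]
wrist_force: [0.0, -0.0, -0.1]
opening: 0.0
```

```bash
python3 - <<'E'
from h import *; from bench import *
o=get_obs();print(o["q"],o["dq"],o["eef_pos"],o["eef_rot"],o["wrist_force"]); print(rot(o["eef_rot"]).as_matrix())
E
```

```text
[-3.60137103e-01  1.38564716e-01  2.16478207e+00 -8.55760108e-04
  7.89104408e-01  1.18370191e+00] [ 0.00570188 -0.02360574  0.00090181  0.00124459  0.01380316  0.0013879 ] [ 0.41721242 -0.03143714  0.02123708] [0.00925656 0.99960329 0.01376804 0.02275988] [ 0.03889046 -0.01931589 -0.09486958]
[[ 0.99858486  0.02710379  0.04575659]
 [ 0.0279465  -0.99944951 -0.01787906]
 [ 0.04524681  0.01913249 -0.99879261]]
```

Emit:
{"method": "drive_tool", "body": {"deltas": [[[0.005,0.001,0],0],[[0.005,0,0],0],[[0.005,0,0],0],[[0.005,0,0],0],[[0.005,0,0],0]]}}

```text
time_s: 3.25
eef_pos: [0.4442, -0.0301, 0.0222]
eef_rot: [0.009, 1.0, 0.014, 0.023]
wrist_force: [-2.4, -0.8, 0.7]
opening: -0.001
```

Emit:
{"method": "drive_tool", "body": {"deltas": [[[0.004,0,0],0],[[0.004,0,0],0],[[0.004,0,0],0]]}}

```text
time_s: 3.55
eef_pos: [0.457, -0.03, 0.022]
eef_rot: [0.009, 1.0, 0.014, 0.022]
wrist_force: [-2.2, 0.2, 2.1]
opening: 0.002
```

Emit:
{"method": "drive_tool", "body": {"deltas": [[[0.003,0,0],0],[[0.003,0,0],0]]}}

```text
time_s: 3.75
eef_pos: [0.4635, -0.03, 0.0218]
eef_rot: [0.009, 1.0, 0.014, 0.022]
wrist_force: [-1.0, 0.6, 2.4]
opening: -0.001
```

Emit:
{"method": "drive_tool", "body": {"deltas": [[[0.002,0,0],0],[[0.002,0,0],0]]}}

```text
time_s: 3.95
eef_pos: [0.4645, -0.0296, 0.021]
eef_rot: [0.009, 1.0, 0.015, 0.018]
wrist_force: [-11.0, -2.2, 7.2]
opening: 0.003
```

Emit:
{"method": "drive_tool", "body": {"deltas": [[[0.002,0,0],0],[[0.002,0,0],0],[[0,0,0],0]]}}

```text
time_s: 4.25
eef_pos: [0.4641, -0.0291, 0.0196]
eef_rot: [0.008, 1.0, 0.015, 0.013]
wrist_force: [-0.7, 0.4, 1.0]
opening: 0.001
```

```bash
python3 - <<'E'
from h import *; from bench import *
o=get_obs();print(o["eef_pos"],o["wrist_force"])
s=camera("side"); crop(s,180,120,160,120,5,"pics/s3.png")
E
```

```text
[ 0.46406817 -0.02911077  0.01962097] [-0.67225634  0.38482665  1.03704033]
```

View pics/s3.png

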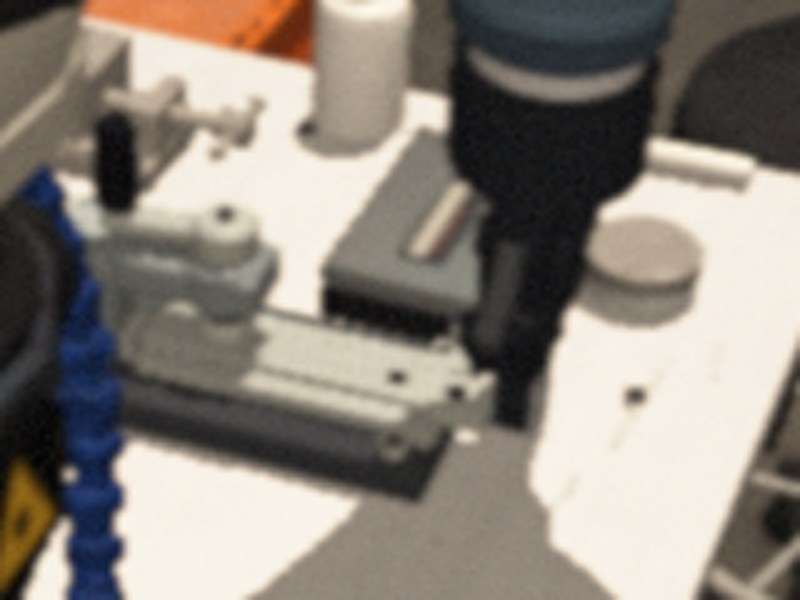

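Emit:
{"method": "drive_tool", "body": {"deltas": [[[0.004,0,0.001],0],[[0.004,0,0.001],0]]}}

```text
time_s: 4.5
eef_pos: [0.4644, -0.0285, 0.0195]
eef_rot: [0.007, 1.0, 0.016, 0.004]
wrist_force: [-17.9, -6.1, 12.5]
opening: 0.002
```

Emit:
{"method": "drive_tool", "body": {"deltas": [[[-0.015,0,0.0],0],[[-0.015,0,0.005],0],[[0,0,0.03],0],[[0,0,0.04],0],[[0,0,0.04],0],[[0,0,0.04],0],[[0.02,0,0.02],0],[[0.03,0,0],0],[[0.03,0,0],0],[[0,0,0],0]], "gripper": 1}}

```text
time_s: 5.5
eef_pos: [0.5202, -0.0287, 0.2061]
eef_rot: [0.009, 1.0, 0.015, 0.013]
wrist_force: [-0.2, -0.4, -0.4]
opening: 1.001
```

```bash
python3 - <<'E'
from h import *; from bench import *
o=get_obs();print(o["eef_pos"],o["wrist_force"],rot(o["eef_rot"]).as_matrix())
c=camera("wrist"); cv2.imwrite("pics/w4.png",c["frame"][:,:,::-1])
s=camera("side"); crop(s,180,120,160,120,5,"pics/s4.png")
E
```

```text
[ 0.5201854  -0.0287202   0.20609901] [-0.20802735 -0.38775096 -0.41838821] [[ 0.9992154   0.03042468  0.02535599]
 [ 0.03085727 -0.9993818  -0.01684753]
 [ 0.02482773  0.01761673 -0.99953651]]
```

View pics/w4.png

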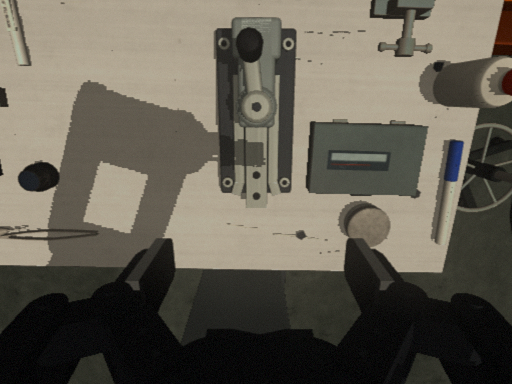

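View pics/s4.png

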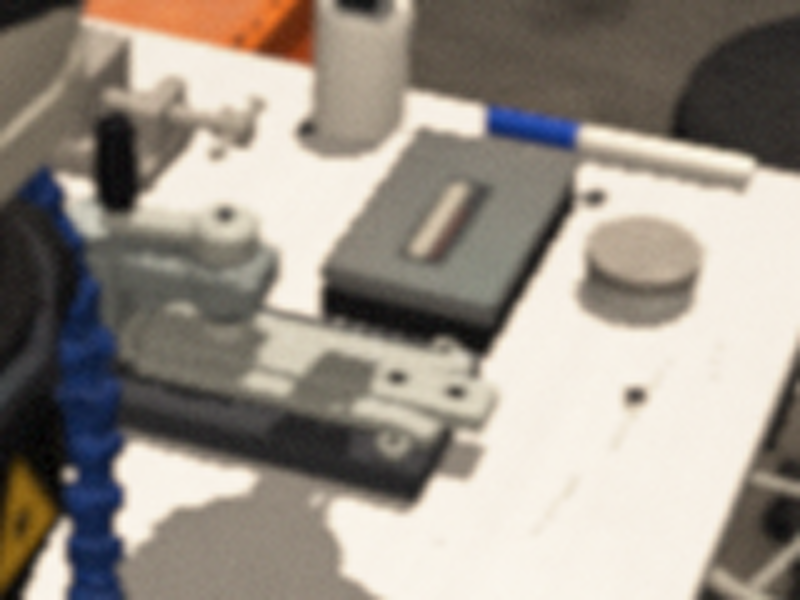

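```bash
python3 - <<'E'
from h import *; from bench import *
c=camera("wrist"); crop(c,205,10,100,210,3,"pics/w5.png"); print(c["eye"])
E
```

```text
[ 0.58941715 -0.02341142  0.3484112 ]
```

View pics/w5.png

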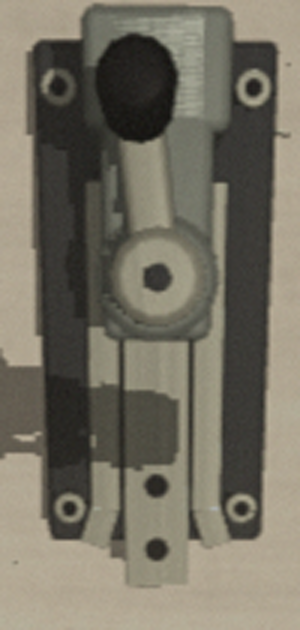

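```bash
python3 - <<'E'
from h import *; from bench import *
from scipy.optimize import least_squares
c=camera("wrist")
P=lambda a,b:(205+(a-1)/3,10+(b-1)/3)
M=[((-.1,.042,.018),P(50,538)),((-.1,-.042,.018),P(262,538)),((.078,-.042,.018),P(276,42)),((.078,.042,.018),P(35,42)),((0,0,.088),P(157,277))]
L=np.array([m[0] for m in M]);U=np.array([m[1] for m in M])
def T(p,L): 
    L=np.atleast_2d(L); cs,s=np.cos(p[2]),np.sin(p[2]); return np.c_[p[0]+cs*L[:,0]-s*L[:,1],p[1]+s*L[:,0]+cs*L[:,1],L[:,2]]
r=least_squares(lambda p:(w2px(c,T(p,L))-U).ravel(),[.58,-.02,0]); p=r.x
print("clamp",p,r.fun.reshape(-1,2).round(2))
def loc(w): 
    d=np.array(w[:2])-p[:2]; cs,s=np.cos(p[2]),np.sin(p[2]); return np.array([cs*d[0]+s*d[1],-s*d[0]+cs*d[1]])*1000
for n,uv,z in [("barL",(126,583),.028),("barR",(187,583),.028),("knobtop",(137,73),.128),("hub",(157,277),.088)]:
    w=px2w(c,*P(*uv),z); print(n,w,loc(w))
E
```

```text
clamp [ 0.58857825 -0.02615813  0.02849597] [[-0.28  1.77]
 [ 0.21  1.49]
 [ 1.24 -1.2 ]
 [-1.47 -1.67]
 [ 0.29  0.53]]
barL [ 0.47517381 -0.01764428  0.028     ] [-113.11582139   11.7415341 ]
barR [ 0.4757292  -0.04122857  0.028     ] [-113.23262259  -11.84901023]
knobtop [ 0.63327519 -0.01974532  0.128     ] [44.86151302  5.13669726]
hub [ 0.58900472 -0.02590171  0.088     ] [0.43360508 0.2441728 ]
```

Emit:
{"method": "drive_tool", "body": {"deltas": [[[0.03,0.003,0],0],[[0.03,0.003,0],0],[[0.03,0.003,0],0],[[0.02,0,0],0],[[0,0,-0.02],0],[[0,0,0],0]]}}

```text
time_s: 6.3
eef_pos: [0.6232, -0.0182, 0.1825]
eef_rot: [0.007, 1.0, 0.015, 0.007]
wrist_force: [-0.5, 0.5, -1.8]
opening: 0.999
```

```bash
python3 - <<'E'
from h import *; from bench import *
o=get_obs();print(o["eef_pos"],o["wrist_force"],rot(o["eef_rot"]).as_matrix())
c=camera("wrist"); cv2.imwrite("pics/w6.png",c["frame"][:,:,::-1])
s=camera("side"); crop(s,150,80,160,120,5,"pics/s6.png")
E
```

```text
[ 0.62322504 -0.01822967  0.1824876 ] [-0.51104349  0.47724685 -1.75824611] [[ 0.99946872  0.0288928   0.01508254]
 [ 0.02911518 -0.99946739 -0.01473926]
 [ 0.01464865  0.01517056 -0.99977761]]
```

View pics/w6.png

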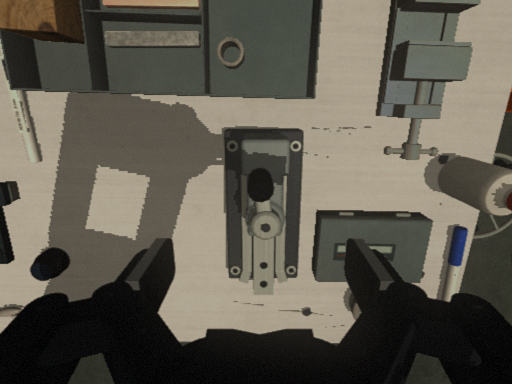

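View pics/s6.png

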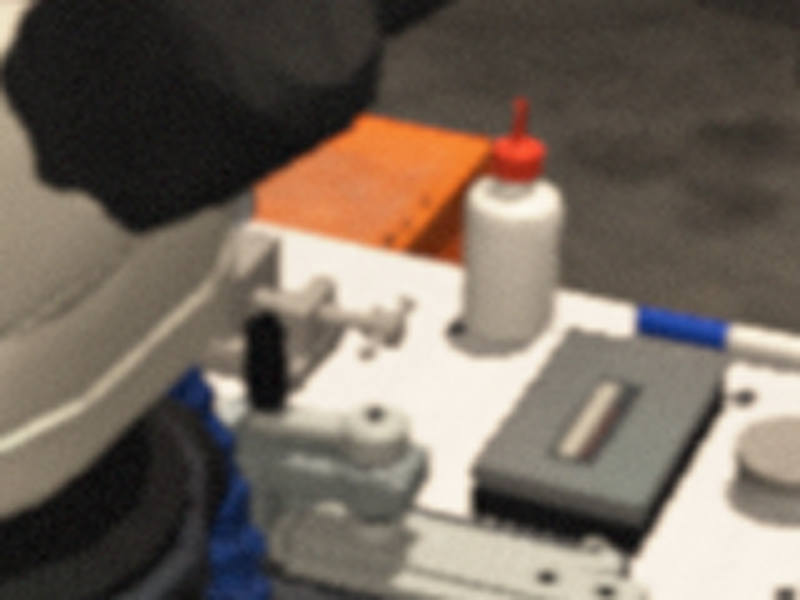

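Emit:
{"method": "drive_tool", "body": {"deltas": [[[0.005,-0.001,-0.02],0],[[0.002,0,-0.02],0],[[0,0,-0.02],0],[[0,0,-0.01],0],[[0,0,0],0]]}}

```text
time_s: 6.9
eef_pos: [0.6329, -0.0207, 0.1217]
eef_rot: [0.009, 1.0, 0.014, 0.015]
wrist_force: [-0.9, 0.1, -0.5]
opening: 1.0
```

Emit:
{"method": "drive_tool", "body": {"deltas": [[[0,0,-0.015],0],[[0,0,-0.01],0],[[0,0,0],0]]}}

```text
time_s: 7.2
eef_pos: [0.6341, -0.0211, 0.098]
eef_rot: [0.01, 1.0, 0.014, 0.017]
wrist_force: [-0.2, 1.1, -0.1]
opening: 1.0
```

```bash
python3 - <<'E'
from h import *; from bench import *
c=camera("wrist"); cv2.imwrite("pics/w7.png",c["frame"][:,:,::-1])
E
```

```text
(no output)
```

View pics/w7.png

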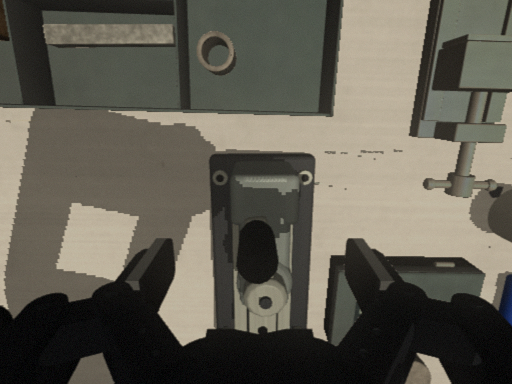

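Emit:
{"method": "drive_tool", "body": {"deltas": [[[-0.001,0,-0.003],0],[[0,0,0],0],[[0,0,0],0],[[0,0,0],0],[[0,0,0],0],[[0,0,0],0],[[0,0,0],0]], "gripper": 0}}

```text
time_s: 7.95
eef_pos: [0.6344, -0.0209, 0.0971]
eef_rot: [0.01, 1.0, 0.014, 0.018]
wrist_force: [-0.1, -0.3, -0.4]
opening: 0.216
```

```bash
python3 - <<'E'
from h import *; from bench import *
c=camera("wrist"); cv2.imwrite("pics/w8.png",c["frame"][:,:,::-1])
E
```

```text
(no output)
```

View pics/w8.png

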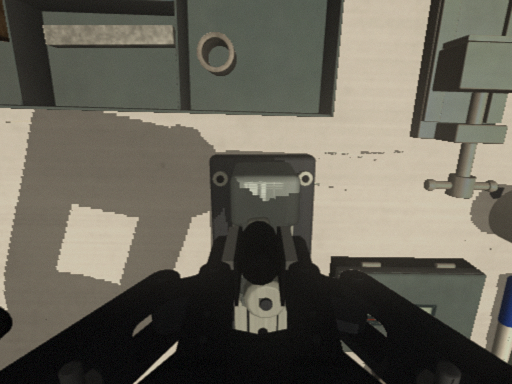

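```bash
cat > n.py <<'E'
import sys,json,os
from h import *; from bench import *
from scipy.optimize import least_squares
step=float(sys.argv[1]);n=int(sys.argv[2])
o=get_obs(); log=json.load(open("log.json")) if os.path.exists("log.json") else []
e=[o["time_s"],*o["eef_pos"],*o["wrist_force"]]
if not log or log[-1][0]!=e[0]: log.append([float(x) for x in e]); json.dump(log,open("log.json","w"))
A=np.array(log); C=np.array([.589,-.0255])
r=least_squares(lambda c:np.r_[(np.hypot(A[:,1]-c[0],A[:,2]-c[1])-.045)/.0005,(c-C)/.0015],C); C=r.x
th=np.unwrap(np.arctan2(A[:,2]-C[1],A[:,1]-C[0])); 
print("C",C.round(4),"rad mm",(1000*np.hypot(A[:,1]-C[0],A[:,2]-C[1])).round(1)[-6:])
for a,t in list(zip(A,th))[-12:]:
    ft=-(a[4]*np.sin(t)-a[5]*np.cos(t)); fr=a[4]*np.cos(t)+a[5]*np.sin(t)
    print(f"t {a[0]:.2f} turned {th[0]-t:.3f} Ft {ft:.2f} Fr {fr:.2f} Fz {a[6]:.1f} z {a[3]:.4f}")
t=th[-1]; p=A[-1,1:3]; 
print("next",[[round(float(v),4) for v in .045*(np.array([np.cos(t-step*k),np.sin(t-step*k)])-np.array([np.cos(t-step*(k-1)),np.sin(t-step*(k-1))]))] for k in range(1,n+1)], "yaw/tilt",rot(o["eef_rot"]).as_matrix()[:,2].round(3), "open",round(float(o["opening"]),3),"q6",o["q"][5].round(2))
E
python3 n.py .1 3
```

```text
C [ 0.5896 -0.0254] rad mm [45.1]
t 8.00 turned 0.000 Ft -0.52 Fr -0.09 Fz -1.1 z 0.0972
next [[0.0002, -0.0045], [-0.0002, -0.0045], [-0.0007, -0.0044]] yaw/tilt [ 0.037 -0.019 -0.999] open 0.214 q6 1.33
```

Emit:
{"method": "drive_tool", "body": {"deltas": [[[0.0002,-0.0045,0],0],[[-0.0002,-0.0045,0],0],[[-0.0007,-0.0045,0],0]]}}

```text
time_s: 8.3
eef_pos: [0.6346, -0.0296, 0.0973]
eef_rot: [0.006, 1.0, 0.014, 0.02]
wrist_force: [3.4, 6.7, -1.9]
opening: 0.217
```

```bash
python3 n.py .1 3
```

```text
C [ 0.5897 -0.0256] rad mm [45.  45.1]
t 8.00 turned 0.000 Ft -0.52 Fr -0.09 Fz -1.1 z 0.0972
t 8.30 turned 0.195 Ft 6.96 Fr 2.81 Fz -1.9 z 0.0973
next [[-0.0006, -0.0045], [-0.0011, -0.0044], [-0.0015, -0.0042]] yaw/tilt [ 0.039 -0.011 -0.999] open 0.217 q6 1.31
```

Emit:
{"method": "drive_tool", "body": {"deltas": [[[-0.0006,-0.0045,0],0],[[-0.0011,-0.0044,0],0],[[-0.0015,-0.0042,0],0]]}}

```text
time_s: 8.6
eef_pos: [0.6331, -0.0384, 0.0973]
eef_rot: [0.002, 1.0, 0.015, 0.022]
wrist_force: [4.4, 5.9, -2.4]
opening: 0.219
```

```bash
python3 n.py .1 3
```

```text
C [ 0.5898 -0.0258] rad mm [45.  45.  45.1]
t 8.00 turned 0.000 Ft -0.51 Fr -0.09 Fz -1.1 z 0.0972
t 8.30 turned 0.195 Ft 6.95 Fr 2.84 Fz -1.9 z 0.0973
t 8.60 turned 0.393 Ft 6.88 Fr 2.55 Fz -2.4 z 0.0973
next [[-0.0015, -0.0043], [-0.0019, -0.0041], [-0.0023, -0.0039]] yaw/tilt [ 0.043 -0.004 -0.999] open 0.219 q6 1.29
```

```bash
sed -i 's/^print("next",.*\], "yaw/print("next",[[round(float(.045*step*np.sin(t-.66*step*(k-.5))),4),round(float(-.045*step*np.cos(t-.66*step*(k-.5))),4)] for k in range(1,n+1)], "yaw/' n.py; python3 n.py .1 4
```

```text
C [ 0.5898 -0.0258] rad mm [45.  45.  45.1]
t 8.00 turned 0.000 Ft -0.51 Fr -0.09 Fz -1.1 z 0.0972
t 8.30 turned 0.195 Ft 6.95 Fr 2.84 Fz -1.9 z 0.0973
t 8.60 turned 0.393 Ft 6.88 Fr 2.55 Fz -2.4 z 0.0973
next [[-0.0014, -0.0043], [-0.0017, -0.0042], [-0.0019, -0.0041], [-0.0022, -0.0039]] yaw/tilt [ 0.043 -0.004 -0.999] open 0.219 q6 1.29
```

Emit:
{"method": "drive_tool", "body": {"deltas": [[[-0.0014,-0.0043,0],0],[[-0.0017,-0.0042,0],0],[[-0.0019,-0.0041,0],0],[[-0.0022,-0.0039,0],0]]}}

```text
time_s: 9.0
eef_pos: [0.6282, -0.0498, 0.0972]
eef_rot: [-0.001, 1.0, 0.016, 0.025]
wrist_force: [4.7, 4.8, -2.2]
opening: 0.214
```

```bash
python3 n.py .1 4
```

```text
C [ 0.5898 -0.0261] rad mm [45.  45.  45.  45.1]
t 8.00 turned 0.000 Ft -0.51 Fr -0.10 Fz -1.1 z 0.0972
t 8.30 turned 0.195 Ft 6.93 Fr 2.89 Fz -1.9 z 0.0973
t 8.60 turned 0.393 Ft 6.86 Fr 2.59 Fz -2.4 z 0.0973
t 9.00 turned 0.669 Ft 6.52 Fr 1.50 Fz -2.2 z 0.0972
next [[-0.0025, -0.0038], [-0.0027, -0.0036], [-0.003, -0.0034], [-0.0032, -0.0032]] yaw/tilt [ 0.049  0.004 -0.999] open 0.214 q6 1.25
```

Emit:
{"method": "drive_tool", "body": {"deltas": [[[-0.0025,-0.0038,0],0],[[-0.0027,-0.0036,0],0],[[-0.003,-0.0034,0],0],[[-0.0032,-0.0032,0],0]]}}

```text
time_s: 9.4
eef_pos: [0.6198, -0.0601, 0.0972]
eef_rot: [-0.004, 0.999, 0.017, 0.028]
wrist_force: [5.1, 4.5, -2.6]
opening: 0.211
```

```bash
python3 n.py .1 4
```

```text
C [ 0.5898 -0.0264] rad mm [45.  45.  45.  45.  45.1]
t 8.00 turned 0.000 Ft -0.51 Fr -0.10 Fz -1.1 z 0.0972
t 8.30 turned 0.195 Ft 6.91 Fr 2.93 Fz -1.9 z 0.0973
t 8.60 turned 0.393 Ft 6.85 Fr 2.63 Fz -2.4 z 0.0973
t 9.00 turned 0.670 Ft 6.51 Fr 1.53 Fz -2.2 z 0.0972
t 9.40 turned 0.965 Ft 6.79 Fr -0.01 Fz -2.6 z 0.0972
next [[-0.0035, -0.0029], [-0.0036, -0.0026], [-0.0038, -0.0024], [-0.004, -0.0021]] yaw/tilt [ 0.057  0.009 -0.998] open 0.211 q6 1.22
```

Emit:
{"method": "drive_tool", "body": {"deltas": [[[-0.0035,-0.0029,0],0],[[-0.0036,-0.0026,0],0],[[-0.0038,-0.0024,0],0],[[-0.004,-0.0021,0],0]]}}

```text
time_s: 9.8
eef_pos: [0.6083, -0.0675, 0.0971]
eef_rot: [-0.005, 0.999, 0.018, 0.033]
wrist_force: [5.9, 4.7, -3.9]
opening: 0.211
```

```bash
python3 n.py .1 4
```

```text
C [ 0.5898 -0.0265] rad mm [45.1 45.  44.9 45.  45.1 45.1]
t 8.00 turned 0.000 Ft -0.51 Fr -0.10 Fz -1.1 z 0.0972
t 8.30 turned 0.195 Ft 6.91 Fr 2.94 Fz -1.9 z 0.0973
t 8.60 turned 0.393 Ft 6.84 Fr 2.64 Fz -2.4 z 0.0973
t 9.00 turned 0.670 Ft 6.51 Fr 1.54 Fz -2.2 z 0.0972
t 9.40 turned 0.965 Ft 6.79 Fr -0.00 Fz -2.6 z 0.0972
t 9.80 turned 1.271 Ft 7.27 Fr -1.87 Fz -3.9 z 0.0971
next [[-0.0042, -0.0017], [-0.0043, -0.0014], [-0.0044, -0.0012], [-0.0044, -0.0009]] yaw/tilt [ 0.065  0.012 -0.998] open 0.211 q6 1.2
```

Emit:
{"method": "drive_tool", "body": {"deltas": [[[-0.0043,-0.0013,0],0],[[-0.0044,-0.0009,0],0]]}}

```text
time_s: 10.0
eef_pos: [0.6018, -0.0698, 0.0972]
eef_rot: [-0.005, 0.999, 0.018, 0.036]
wrist_force: [6.5, 1.2, -5.1]
opening: 0.212
```

```bash
python3 n.py .1 4|tail -4
```

```text
t 9.40 turned 0.965 Ft 6.79 Fr -0.00 Fz -2.6 z 0.0972
t 9.80 turned 1.271 Ft 7.27 Fr -1.87 Fz -3.9 z 0.0971
t 10.00 turned 1.425 Ft 6.60 Fr 0.62 Fz -5.1 z 0.0972
next [[-0.0044, -0.0011], [-0.0044, -0.0008], [-0.0045, -0.0005], [-0.0045, -0.0002]] yaw/tilt [ 0.071  0.011 -0.997] open 0.212 q6 1.19
```

```bash
sed -i 's/\.66\*step/.78*step/g' n.py;  python3 n.py .15 3|tail -1
```

```text
next [[-0.0066, -0.0014], [-0.0067, -0.0006], [-0.0067, 0.0002]] yaw/tilt [ 0.071  0.011 -0.997] open 0.212 q6 1.19
```

Emit:
{"method": "drive_tool", "body": {"deltas": [[[-0.0066,-0.0014,-0.0005],0],[[-0.0067,-0.0006,-0.0005],0],[[-0.0067,0.0002,-0.0005],0]]}}

```text
time_s: 10.3
eef_pos: [0.586, -0.0713, 0.097]
eef_rot: [-0.005, 0.999, 0.019, 0.041]
wrist_force: [7.1, 3.0, -3.0]
opening: 0.218
```

```bash
python3 n.py .15 3|tail -4
```

```text
t 9.80 turned 1.271 Ft 7.27 Fr -1.87 Fz -3.9 z 0.0971
t 10.00 turned 1.425 Ft 6.60 Fr 0.62 Fz -5.1 z 0.0972
t 10.30 turned 1.777 Ft 6.79 Fr -3.57 Fz -3.0 z 0.0970
next [[-0.0067, 0.0009], [-0.0065, 0.0017], [-0.0063, 0.0025]] yaw/tilt [ 0.082  0.011 -0.997] open 0.218 q6 1.17
```

Emit:
{"method": "drive_tool", "body": {"deltas": [[[-0.0066,0.002,-0.0005],0],[[-0.0064,0.0025,-0.0005],0],[[-0.0062,0.003,-0.0005],0]]}}

```text
time_s: 10.6
eef_pos: [0.5716, -0.0669, 0.0974]
eef_rot: [-0.001, 0.999, 0.018, 0.047]
wrist_force: [7.5, -2.9, -5.6]
opening: 0.211
```

```bash
python3 n.py .15 3|tail -4
```

```text
t 10.00 turned 1.425 Ft 6.60 Fr 0.60 Fz -5.1 z 0.0972
t 10.30 turned 1.776 Ft 6.78 Fr -3.58 Fz -3.0 z 0.0970
t 10.60 turned 2.115 Ft 8.05 Fr -0.49 Fz -5.6 z 0.0974
next [[-0.006, 0.0031], [-0.0056, 0.0038], [-0.0051, 0.0044]] yaw/tilt [ 0.094  0.005 -0.996] open 0.211 q6 1.17
```

Emit:
{"method": "drive_tool", "body": {"deltas": [[[-0.004,0.0023,-0.0005],0]]}}

```text
time_s: 10.7
eef_pos: [0.5689, -0.0655, 0.0974]
eef_rot: [-0.001, 0.999, 0.018, 0.049]
wrist_force: [8.3, -1.5, -6.1]
opening: 0.212
```

```bash
python3 n.py .1 2|tail -3
```

```text
t 10.60 turned 2.114 Ft 8.05 Fr -0.50 Fz -5.6 z 0.0974
t 10.70 turned 2.181 Ft 8.08 Fr -2.58 Fz -6.1 z 0.0974
next [[-0.0039, 0.0023], [-0.0037, 0.0026]] yaw/tilt [ 0.098  0.003 -0.995] open 0.212 q6 1.17
```

Emit:
{"method": "drive_tool", "body": {"deltas": [[[-0.0038,0.0027,-0.001],0]]}}

```text
time_s: 10.8
eef_pos: [0.5669, -0.0643, 0.0973]
eef_rot: [0.001, 0.999, 0.018, 0.051]
wrist_force: [7.0, -5.2, -1.4]
opening: 0.213
```

```bash
python3 n.py .1 2|tail -3
```

```text
t 10.70 turned 2.180 Ft 8.08 Fr -2.59 Fz -6.1 z 0.0974
t 10.80 turned 2.233 Ft 8.63 Fr 0.82 Fz -1.4 z 0.0973
next [[-0.0038, 0.0025], [-0.0036, 0.0028]] yaw/tilt [ 0.102  0.    -0.995] open 0.213 q6 1.17
```

Emit:
{"method": "drive_tool", "body": {"deltas": [[[-0.0038,0.0025,-0.0005],0],[[-0.0036,0.0028,-0.0005],0]]}}

```text
time_s: 11.0
eef_pos: [0.5626, -0.0614, 0.0974]
eef_rot: [0.003, 0.998, 0.018, 0.055]
wrist_force: [7.0, -2.9, -6.4]
opening: 0.214
```

```bash
python3 n.py .1 2|tail -3
```

```text
t 10.80 turned 2.232 Ft 8.63 Fr 0.81 Fz -1.4 z 0.0973
t 11.00 turned 2.347 Ft 7.35 Fr -1.97 Fz -6.4 z 0.0974
next [[-0.0034, 0.0029], [-0.0032, 0.0032]] yaw/tilt [ 0.11  -0.004 -0.994] open 0.214 q6 1.18
```

Emit:
{"method": "drive_tool", "body": {"deltas": [[[-0.0036,0.0034,-0.001],0]]}}

```text
time_s: 11.1
eef_pos: [0.5608, -0.0599, 0.0973]
eef_rot: [0.005, 0.998, 0.017, 0.057]
wrist_force: [4.7, -5.7, -1.4]
opening: 0.212
```

```bash
python3 n.py .1 2|tail -2
```

```text
t 11.10 turned 2.400 Ft 7.30 Fr 1.24 Fz -1.4 z 0.0973
next [[-0.0033, 0.0031], [-0.003, 0.0033]] yaw/tilt [ 0.114 -0.007 -0.993] open 0.212 q6 1.18
```

Emit:
{"method": "drive_tool", "body": {"deltas": [[[-0.0033,0.0031,-0.0007],0],[[-0.003,0.0033,-0.0007],0]]}}

```text
time_s: 11.3
eef_pos: [0.5579, -0.057, 0.0974]
eef_rot: [0.008, 0.998, 0.017, 0.061]
wrist_force: [6.3, -5.9, -5.3]
opening: 0.214
```

```bash
python3 n.py .1 2|tail -2; python3 - <<'E'
from bench import *
o=get_obs(); print(o["torque"],o["q"],o["dq"])
E
```

```text
t 11.30 turned 2.491 Ft 8.58 Fr -0.43 Fz -5.3 z 0.0974
next [[-0.003, 0.0034], [-0.0027, 0.0036]] yaw/tilt [ 0.122 -0.013 -0.992] open 0.214 q6 1.19
[-0.73492806 -0.43713254 -0.10052742] [-0.32923537  0.23239115  1.84882202  0.03349722  0.94018026  1.1891745 ] [ 0.02895833 -0.05509498  0.07388975 -0.02530974 -0.06686748  0.04485106]
```

```bash
python3 - <<'E'
from h import *; from bench import *
s=camera("side"); crop(s,195,145,70,60,10,"pics/s9.png")
E
```

```text
(no output)
```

View pics/s9.png

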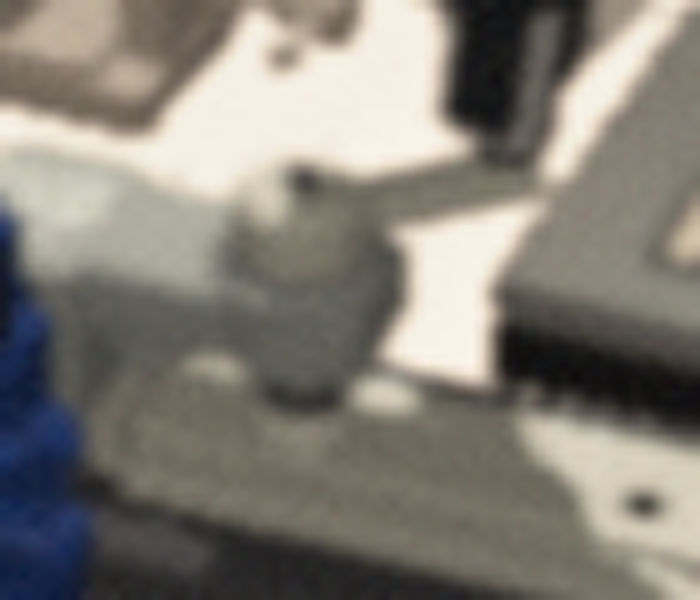

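```bash
python3 - <<'E'
import cv2
a=cv2.imread("pics/s4.png")  # crop 180,120 x5
b=a[(145-120)*5:(205-120)*5,(195-180)*5:(265-180)*5]; cv2.imwrite("pics/s4b.png",cv2.resize(b,None,fx=2,fy=2))
E
```

```text
(no output)
```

View pics/s4b.png

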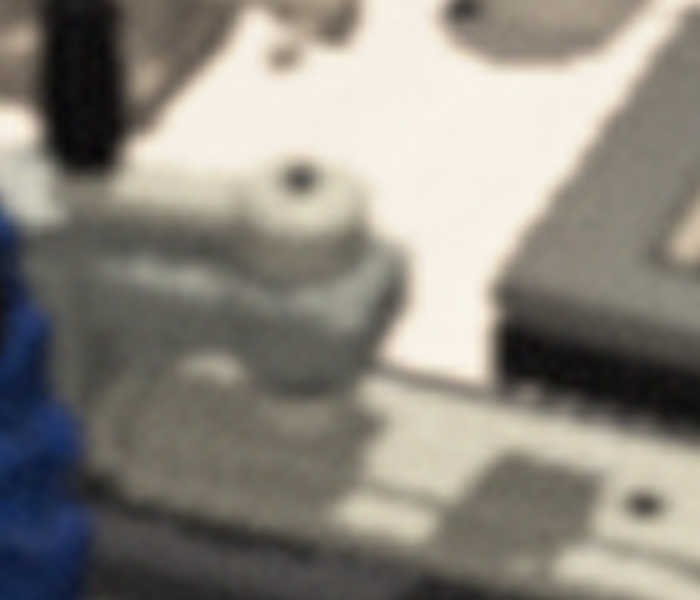

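```bash
python3 - <<'E'
from h import *; from bench import *
s=camera("side"); o=(.589,-.0255); a=np.linspace(0,6.283,200)
hub=w2px(s,[*o,.088])[0]; print("hub",(hub-[195,145])*10)
for z in (.028,.030,.032,.034,.0385):
    p=w2px(s,np.c_[o[0]+.012*np.cos(a),o[1]+.012*np.sin(a),0*a+z]); i=p[:,1].argmax(); print(z,((p[i]-[195,145])*10).round(0),"xrange",((p[:,0].min()-195)*10).round(),((p[:,0].max()-195)*10).round())
# arm bottom nose edge z=.049
print((w2px(s,[.589-.019,-.0255-.0005,.049])[0]-[195,145])*10)
E
```

```text
hub [302.78850786 185.6528303 ]
0.028 [306. 461.] xrange 249.0 364.0
0.03 [306. 453.] xrange 248.0 364.0
0.032 [306. 445.] xrange 248.0 364.0
0.034 [306. 437.] xrange 248.0 364.0
0.0385 [306. 420.] xrange 248.0 364.0
[391.38971348 363.94921882]
```

```bash
python3 - <<'E'
from h import *; from bench import *
F=[camera("side")["frame"].astype(float) for _ in range(4)]
im=np.mean(F,0)[170:200,205:245,::-1]
im=np.clip((im-40)*2.2,0,255).astype(np.uint8)
cv2.imwrite("pics/s10.png",cv2.resize(im,None,fx=18,fy=18,interpolation=cv2.INTER_CUBIC))
E
```

```text
(no output)
```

View pics/s10.png

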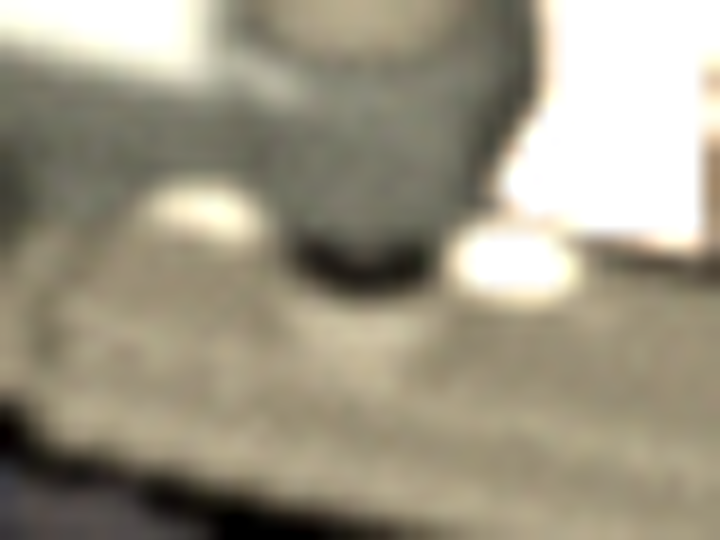

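Emit:
{"method": "drive_tool", "body": {"deltas": [[[-0.0045,0.005,-0.0007],0]]}}

```text
time_s: 11.7
eef_pos: [0.5551, -0.0539, 0.0974]
eef_rot: [0.009, 0.998, 0.017, 0.063]
wrist_force: [7.9, -4.3, -4.3]
opening: 0.21
```

```bash
python3 n.py .15 2|tail -2
```

```text
t 11.70 turned 2.584 Ft 8.29 Fr -3.48 Fz -4.3 z 0.0974
next [[-0.0039, 0.0055], [-0.0032, 0.0059]] yaw/tilt [ 0.126 -0.016 -0.992] open 0.21 q6 1.2
```

Emit:
{"method": "drive_tool", "body": {"deltas": [[[-0.0036,0.0056,-0.0007],0]]}}

```text
time_s: 11.8
eef_pos: [0.5529, -0.0505, 0.0973]
eef_rot: [0.011, 0.998, 0.017, 0.064]
wrist_force: [3.5, -8.6, -2.8]
opening: 0.216
```

```bash
python3 n.py .15 2|tail -2
```

```text
t 11.80 turned 2.675 Ft 9.13 Fr 1.76 Fz -2.8 z 0.0973
next [[-0.0034, 0.0058], [-0.0027, 0.0062]] yaw/tilt [ 0.129 -0.019 -0.991] open 0.216 q6 1.2
```

Emit:
{"method": "drive_tool", "body": {"deltas": [[[-0.003,0.0058,-0.0007],0]]}}

```text
time_s: 11.9
eef_pos: [0.5509, -0.0471, 0.0973]
eef_rot: [0.013, 0.998, 0.016, 0.065]
wrist_force: [3.5, -9.7, -1.5]
opening: 0.215
```

```bash
python3 n.py .15 2|tail -2
```

```text
t 11.90 turned 2.764 Ft 10.21 Fr 1.53 Fz -1.5 z 0.0973
next [[-0.0028, 0.0061], [-0.0021, 0.0064]] yaw/tilt [ 0.131 -0.023 -0.991] open 0.215 q6 1.22
```

Emit:
{"method": "drive_tool", "body": {"deltas": [[[0,0,0],0],[[0,0,0],0],[[0,0,0],0]]}}

```text
time_s: 12.2
eef_pos: [0.5506, -0.0469, 0.0972]
eef_rot: [0.012, 0.998, 0.016, 0.065]
wrist_force: [1.3, 0.7, -0.5]
opening: 0.217
```

```bash
python3 n.py .15 2|tail -2;  python3 - <<'E'
from h import *; from bench import *
F=[]
for _ in range(3): s=camera("side"); F.append(s["frame"].astype(float))
im=np.mean(F,0)[170:200,205:245,::-1]
im=np.clip((im-40)*2.2,0,255).astype(np.uint8)
cv2.imwrite("pics/s11.png",cv2.resize(im,None,fx=18,fy=18,interpolation=cv2.INTER_CUBIC))
E
```

```text
t 12.20 turned 2.771 Ft -0.04 Fr -1.44 Fz -0.5 z 0.0972
next [[-0.0028, 0.0061], [-0.0021, 0.0064]] yaw/tilt [ 0.13  -0.022 -0.991] open 0.217 q6 1.21
```

View pics/s11.png

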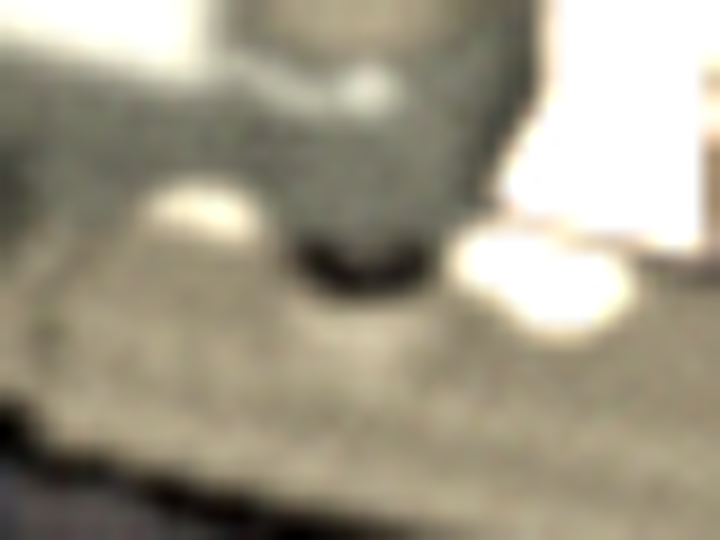

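Emit:
{"method": "drive_tool", "body": {"deltas": [[[0,0,0],0],[[0,0,0],0],[[0,0,0],0],[[0,0,0],0],[[0,0,0.01],0],[[0,0,0.02],0],[[0,0,0.03],0],[[0,0,0.04],0],[[0,0,0.04],0]], "gripper": 1}}

```text
time_s: 13.25
eef_pos: [0.5456, -0.0461, 0.2375]
eef_rot: [0.011, 0.998, 0.016, 0.059]
wrist_force: [1.0, -0.3, -0.2]
opening: 0.998
```

Emit:
{"method": "drive_tool", "body": {"deltas": [[[-0.02,-0.02,0.01],0],[[-0.03,-0.03,0],0],[[-0.03,-0.03,0],0],[[-0.03,-0.03,0],0],[[0,0,0],0]]}}

```text
time_s: 13.75
eef_pos: [0.4367, -0.1603, 0.262]
eef_rot: [0.016, 0.997, 0.019, 0.069]
wrist_force: [-0.2, -0.6, -0.3]
opening: 0.999
```

```bash
python3 - <<'E'
from h import *; from bench import *
o=get_obs(); print(o["time_s"],o["eef_pos"],o["wrist_force"],o["opening"],o["dq"].round(3))
w=camera("wrist"); cv2.imwrite("pics/w12.png",w["frame"][:,:,::-1])
s=camera("side"); crop(s,180,120,160,120,5,"pics/s12.png"); t=camera("top"); crop(t,140,120,230,150,3,"pics/t12.png")
E
```

```text
13.75 [ 0.43670468 -0.16031423  0.26202856] [-0.17765975 -0.62765229 -0.31188049] 0.9986168139678981 [ 0.048 -0.009 -0.024  0.035 -0.004  0.049]
```

View pics/s12.png

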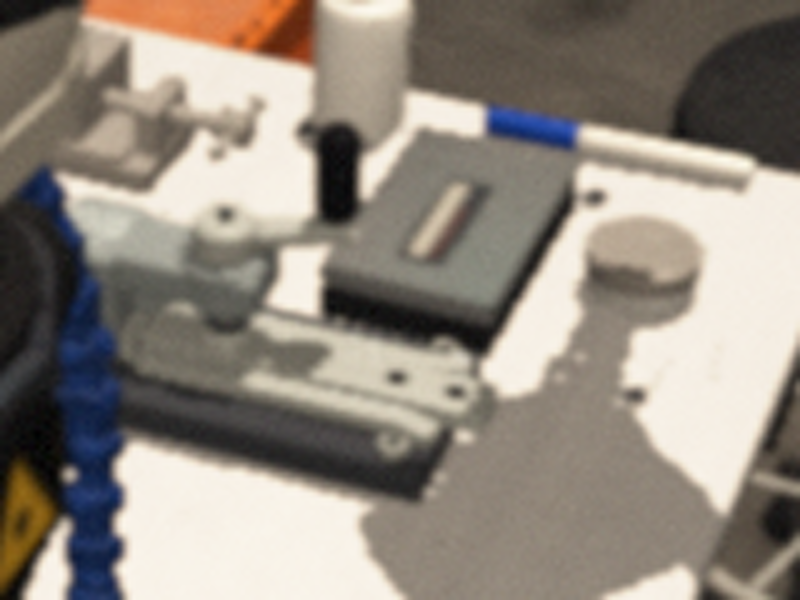

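View pics/w12.png

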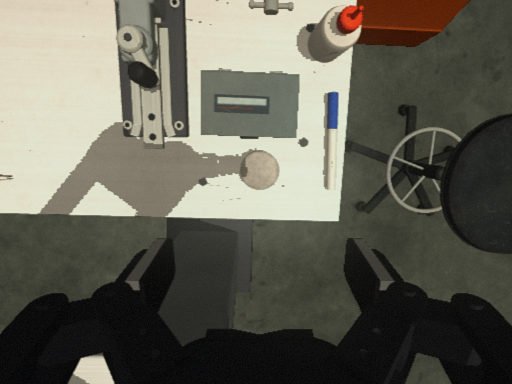

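View pics/t12.png

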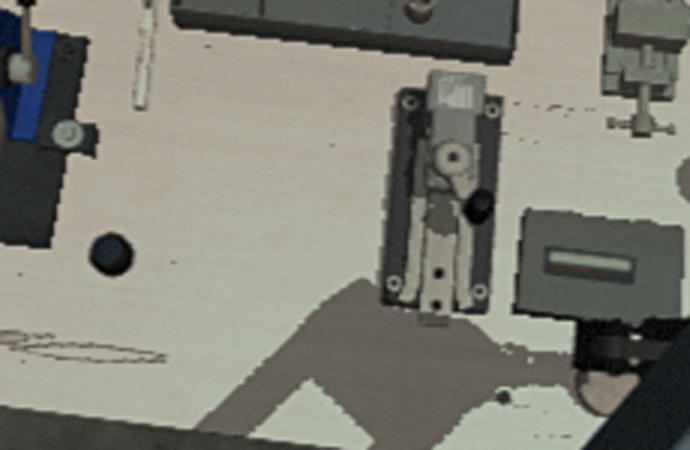

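```bash
python3 - <<'E'
from h import *; from bench import *
s=camera("side"); w=px2w(s,180+338/5,120+132/5,.128); d=w[:2]-[.589,-.0255]; print(w,np.hypot(*d),np.arctan2(d[1],d[0]))
t=camera("top"); w=px2w(t,140+482/3,120+200/3,.128); d=w[:2]-[.589,-.0255]; print(w,np.hypot(*d),np.arctan2(d[1],d[0]))
print(px2w(t,140+437/3,120+304/3,.028), "hole exp x local -100:",.589-.1)
q=camera("wrist");  print(px2w(q,154,149,.028)) 
E
```

```text
[ 0.54878146 -0.04327641  0.128     ] 0.04397194472291777 -2.7254151984982826
[ 0.54859362 -0.04609014  0.128     ] 0.04535007182001378 -2.6703132505234697
[ 0.48996243 -0.02888371  0.028     ] hole exp x local -100: 0.489
[ 0.47642069 -0.02692739  0.028     ]
```

```bash
python3 -c "
from bench import *
print(hand_in())"
```

```text
the job is handed in; nothing more can be done
None
```

The bar is home against the stop, the crank is turned to what I read as snug, and the job was handed in at about 14 s. The hand-in reports no verdict, so the pad force is my estimate.

- **Bar:** I pushed it home with the shut fingers. It stopped moving and the push force rose to 18 N. The wrist camera put its near end at x = -113 mm in the clamp frame before cranking. It read the same, within about 1 mm, after I let go. Fully home is -115 mm, and the camera is good to about 2 mm.
- **Crank:** I gripped the knob and turned it about 2.77 rad clockwise. The camera's knob angle after release agrees to within about 0.05 rad.
- **Snugness:** Running free took 6.8 N on average. The last three readings were 8.3, 9.1 and 10.2 N, so I stopped at about 2.8 to 3.4 N above free, against a target of 3 N (1.5 to 4.5).
- **Doubt on contact:** Readings between 2.1 and 2.5 rad scattered from 7.3 to 8.6 N. I can only place the first contact between about 1.8 and 2.3 rad. That corresponds to roughly 45 to 100 N on the bar, inside the 30 to 110 N limits. The side view fitted contact but could not prove it.
- **Tool tilt:** The tool tilted about 7.5° while cranking under load, and I could not correct it. Letting go and lifting clear went cleanly.
- **Bystanders:** The arm never went near the loupe, tin or tweezers, and they look unmoved in the pictures. I did not measure their positions.

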